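# Put the sold-out soup sign away under the holder's arm

## Task

The soup is sold out: take the green-marked sign board off its sloping stand and tuck it, painted face up, under the holder's weighted arm, flat and straight on top of the two boards already there and fully home against the back stop. Then, once it is tucked in and let go, fold that stand's empty red peg flat against its slope. Leave the orange-marked sign on its stand with its peg out, keep the two piled boards in place, and do not knock anything else about.

Things in the scene. Friction and masses are not known exactly. Their poses are not given: they have to be found in the camera images.
- soup_board: the sign to put away: light wood board 160 x 56 x 8 mm, about 70 g, green end bands and green ring on its painted face. It lies painted face up on stand_a's slope, lower edge against the peg; origin: centre of its underside; x runs along its length (up the slope), z is the normal of its painted face
- stew_board: the same kind of sign with orange bands, on stand_b; to be left alone; origin: centre of its underside; x runs along its length (on a stand: up the slope), z is the normal of its painted face
- stand_a: fixed dark stand of the green sign. Origin: under the middle of its 170 x 100 x 12 mm foot; z up, the slope rises to +x at 0.52 rad from horizontal, from (-65, 0, 50) mm, where the board's lower edge lies, to (77, 0, 131). It is the top face of a bar only 34 mm wide, 12 mm thick (the board overhangs it 11 mm on both sides), on posts 32 mm wide
- stand_b: the same stand, carrying the orange sign. The two stands and the holder may stand in any order from left to right
- peg_a (a joint): folding red peg at the foot of stand_a's slope: 0 = out, square to the slope; 1.571 = folded flat up the slope, into the place where the board lay. Stays where it is left (friction 0.04 N m). The peg is 24 mm wide (along y), 8 mm thick and reaches 45 mm out from the slope
- peg_b (a joint): the same peg on stand_b; leave it out (0)
- peg_a_hinge (a point): hinge of peg_a, in the middle of its width, 4 mm down the slope from the board's lower edge and 4 mm above the slope's plane; its axis is the stand's y. From it the peg reaches 41 mm out. The point's axes are the stand's
- holder: fixed steel holder. Origin at the table, z up, x from its mouth to its back. Foot x = -90 to 145 mm, 100 wide, 12 high. Boards lie on the foot along x, centred on y = 0; back stop face at x = 85 mm, 46 high, so a board fully home has its middle at x = 5. Side guides from x = 30 to 85 mm, 66 mm apart, 44 high. The pile of two ends 28 mm above the table: there the new board's underside comes
- presser (a joint): weighted arm of the holder, hinged at its back (x = 130, z = 34 mm of the holder, axis y) and reaching towards the mouth: 0 = resting on two boards, about 0.09 = on three, grows as it rises. Presses with about 2 N by weight alone and falls back if let go. Its 50 mm wide sole lies over x = 23 to 47 mm of the holder, the arm's top is 66 mm above the table
- presser_toe (a point): middle of the sole's front edge, at its underside. From here a 50 mm wide toe plate slopes up towards the mouth at 0.38 rad, to x = -22 mm of the holder and 47 mm above the table, so that a board slid in flat along the pile lifts the arm by itself
- pile_low: lower board of the pile (blue bands), loose, 160 x 48 x 8 mm; origin: centre of its underside; x runs along its length (on a stand: up the slope), z is the normal of its painted face
- pile_top: upper board of the pile (yellow bands), loose, 160 x 48 x 8 mm; origin: centre of its underside; x runs along its length (on a stand: up the slope), z is the normal of its painted face
- mug: blue mug, radius 36, height 75 mm, between the stands and holder; bystander; origin under its middle
- jar: amber jar, radius 34, height 78 mm, between the stands and holder; bystander; origin under its middle
- spoon: wooden spoon 200 mm long lying in front; bystander; x along it
- spatula: black spatula 200 mm long lying in front; bystander; x along it
- bowl_l: white bowl, radius 75, height 50 mm, on the left; bystander; origin under its middle
- bowl_r: white bowl, radius 75, height 50 mm, on the right; bystander; origin under its middle

How it is judged (in metres and radians):
On the way, in this order (a step that is already met when the one before it is completed fails the run):
1. the green sign is lifted clear of its stand (distance between soup_board and stand_a above 0.14 m and distance of soup_board from where it was at the start of the episode above 0.04 m), for 0.1 s.
2. the green sign lies tucked under the arm, fully home, and is let go (x of soup_board in the frame of holder between -0.01 and 0.02 m and y of soup_board in the frame of holder between -0.012 and 0.012 m and z of soup_board in the frame of holder between 0.0235 and 0.0325 m and angle between soup_board's own z axis and vertical below 0.08 rad and angle between the x axis of soup_board and the x axis of holder, either way round below 0.1 rad and value of joint presser between 0.03 and 0.16 rad and contact force between soup_board and the fingers below 0.05 N), for 0.2 s.
3. the emptied peg is folded flat (value of joint peg_a above 1.45 rad), for 0.2 s.
At the end, for the whole second after the job is handed in: Green sign at rest, face up, flat (0.08 rad), straight (0.1 rad) on the two boards still in the holder, arm down on it, within 15 mm of home and 12 mm of centre (boards below: 15-20 mm, 12 mm); its peg folded past 1.45 rad; orange sign moved under 15 mm, its peg out (under 0.15 rad) (x of soup_board in the frame of holder between -0.01 and 0.02 m and y of soup_board in the frame of holder between -0.012 and 0.012 m and z of soup_board in the frame of holder between 0.0235 and 0.0325 m and angle between soup_board's own z axis and vertical below 0.08 rad and angle between the x axis of soup_board and the x axis of holder, either way round below 0.1 rad and value of joint presser between 0.03 and 0.16 rad and x of each of pile_low, pile_top in the frame of holder above -0.015 m and y of pile_low in the frame of holder between -0.012 and 0.012 m and z of each of pile_low, pile_top in the frame of holder below 0.024 m and y of pile_top in the frame of holder between -0.012 and 0.012 m and value of joint peg_a above 1.45 rad and linear speed of soup_board below 0.02 m/s and distance of stew_board from where it was at the start of the episode below 0.015 m and value of joint peg_b below 0.15 rad); the robot touches nothing.
It fails at once if the orange sign is moved more than 20 mm (distance of stew_board from where it was at the start of the episode above 0.02 m).
It fails at once if a bystander (mug, jar, spoon, spatula, bowl) is knocked more than 25 mm (distance of any of mug, jar, spoon, spatula, bowl_l, bowl_r from where it was at the start of the episode above 0.025 m).
It fails at once if a bystander is tipped over (angle between any of mug, jar, bowl_l, bowl_r's own z axis and vertical above 0.4 rad).
It also fails if it takes over 61 s, if anything falls off the work surface, if the arm or the gripper's body presses on something with over 40 N, if the wrist force passes 120 N, or if a joint passes its speed limit or range.

## Robot

A 6-joint arm with a two-finger parallel gripper is mounted at the origin on the work surface. World frame = base frame: x ahead of the robot, y to its left, z up, the work surface at z = 0. Lengths are in mm, angles in degrees, forces in N, time in s.
With the tool pointing down it reaches from about 350 to 850 mm from the base axis. Payload 8.1 kg.
Tool frame: the origin (TCP) lies midway between the tips of the shut fingers; the grasp point (between the pads) lies 19 mm behind it (r.pinch_z is the distance from the TCP to the grasp point, in mm); z points along the fingers, y is the line along which they close (so a half turn about z gives the same grasp; the last joint's range is limited). The gripper opens to 85 mm and grips with 20 to 120 N. Pads are 22 mm wide; open, the fingers measure 114 mm over their backs; the gripper's body (76 mm by 85 mm) begins 54 mm behind the grasp point. The pads swing forward as they close: fully open they stand 13 mm farther back than shut.
Start: joints at [-79.32, 7.471, 85.268, -0, 87.261, -4.893], TCP at [161.1, -577.972, 231.292] pointing down, gripper open.
Joint ranges: [-169.43, 169.43], [-51.17, 129.36], [1.28, 143.12], [-76.62, 256.62], [0, 156.53], [-152.29, 152.29]. Speed limits (degrees/s): [136.94, 136.94, 159.86, 180, 180, 180].

## Interface

Orientations are given as [roll, pitch, yaw] about the fixed x, y, z axes, in that order (R = Rz(yaw) Ry(pitch) Rx(roll)).
In Python, from bench import sensors, optics, job, r gives the robot as it stands.
- The arm moves only by the tool play_rows, never from a script. Its argument "motion" is a list that holds one entry, the list of rows, each a list of 6 numbers: the shift along the tool's x, y, z in cm, then the turn, a rotation vector about the tool's x, y, z in degrees. In form: [[[x, y, z, ax, ay, az], ...]]. A call has 1 to 5 rows; each row is the pose to reach, as a shift and turn from the pose commanded when the call began, along the tool's axes at that moment; what a row does not reach only later rows make up. A row lasts 1/10 s, in which the tool goes at most 50 mm and 8.59 degrees, less where a joint would pass 70% of its speed; a pose out of reach is approached as far as the arm can. A call with a gripper value outside its range is refused whole. "jaw" is the opening, from 0 (shut) to 1 (fully open), set as the call begins (left out, the last holds). The fingers move at their own pace and stop on an object; "squeeze" is the grip in N (left out, the last holds). Time passes only in rows, so rows that repeat a pose let the fingers close. It gives the time, the measured TCP pose, the force, the opening and the grip force at its end, in the units of the state.
- sensors.sense(): the state, without advancing time (a new reading comes with each control period).
- optics.snapshot(name): name is "side" or "top"; returns a dict with "pixels" (384x512x3 uint8, red, green, blue), "mtx" (3x3 intrinsics, pixels), "R" (3x3) and "t" (3): a world point X has camera coordinates R X + t. Camera axes: x right, y down, z forward; pixel columns grow to the right and rows downward; lengths in mm; the calibration is good to about 2 mm. A picture is of the moment at which its call begins. There is no depth.
- job.hand_in(): hands the job in; it is judged then, once.
The state is a dict: "time": time; "joint_pos": joint angles; "qd": joint speeds; "joint_efforts": joint torques, N m; "tool_pos": TCP position; "tcp_rot": TCP orientation; "ft_force": force on the tool from outside, world axes, zero at the start; "wrist_torque": the same for the moment, N m; "finger_gap": finger opening in mm; "grip_force": force on a finger pad.
Only numpy, scipy, OpenCV 4.12 (cv2) and the standard library are available. Lean on these libraries where they do the work, as an engineer would, in place of code of your own. Each camera call takes 0.05 s, during which the arm holds its last target. There are 200 camera calls.

## Working session

There is one attempt and no reset: what is moved stays moved. The work goes in short steps, Python scripts to look and compute and a tool call to move; the robot and the scene stay as the last step left them, time stands still between calls to the robot, and variables do not carry over. Pictures are saved under pics/ and viewed, at most 10 in all, crops included, and the job is handed in when it is done.

Besides the shell and the picture viewer there is one more tool, called after "Request:" as name([rows], argument=value, ...), one row to a line, values as JSON. play_rows: Moves the arm, as the interface text tells. Its arguments: {"type":"object","properties":{"motion":{"type":"array","items":{"type":"array","items":{"type":"array","items":{"type":"number"}}}},"jaw":{"type":"number"},"squeeze":{"type":"number"}},"required":["motion"]}

```bash
mkdir -p pics
python3 - <<'E'
from bench import sensors, optics, job, r
import cv2,numpy as np
print(sensors.sense())
for n in ("side","top"):
    s=optics.snapshot(n); cv2.imwrite(f"pics/{n}0.png",cv2.resize(s["pixels"][:,:,::-1],(768,576)))
    np.savez(f"{n}0.npz",**s); print(n,s["mtx"],s["R"],s["t"], -s["R"].T@s["t"])
E
```

```text
{'time': 0.0, 'joint_pos': array([-7.93183247e+01,  7.51541092e+00,  8.53293269e+01,  1.87857265e-04,
        8.72611900e+01, -4.89325314e+00]), 'qd': array([-0.05225847, -0.03590078,  0.07431617, -0.10117327, -0.02098059,
       -0.04422484]), 'joint_efforts': array([-4.31009112e-04, -5.69402754e+01, -5.00552237e+01, -2.29816505e-04,
        1.45662905e-02, -5.77444865e-06]), 'tool_pos': array([ 161.0179076 , -577.42251698,  230.24081528]), 'tcp_rot': array([-1.79894474e+02, -9.22253952e-03,  1.55749108e+01]), 'ft_force': array([ 0.23282017, -0.30967956, -0.05405056]), 'wrist_torque': array([0.01551921, 0.05047466, 0.01197471]), 'grip_force': 0.0, 'finger_gap': 85.4518811372804}
side [[470.55473378   0.         262.14970094]
 [  0.         470.55473378 193.90447018]
 [  0.           0.           1.        ]] [[ 0.97568381 -0.21824173  0.020289  ]
 [-0.11117342 -0.57253499 -0.81230792]
 [ 0.18889564  0.79030009 -0.5828758 ]] [-547.45038428  134.14198211 1555.32666793] [  255.25706937 -1271.85034862  1026.63409151]
top [[421.46245595   0.         258.9073929 ]
 [  0.         421.46245595 196.45991284]
 [  0.           0.           1.        ]] [[ 0.01537601 -0.99981666  0.01141141]
 [-0.98781413 -0.01695722 -0.15471166]
 [ 0.15487681 -0.00889351 -0.98789376]] [ -16.89563286  582.19924222 1658.83340862] [ 318.44960483    7.73279306 1729.01698971]
```

View pics/top0.png

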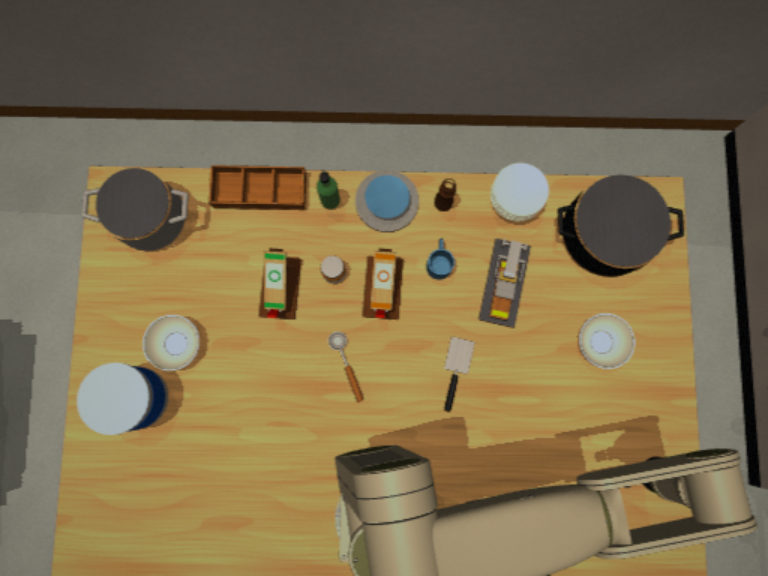

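View pics/side0.png

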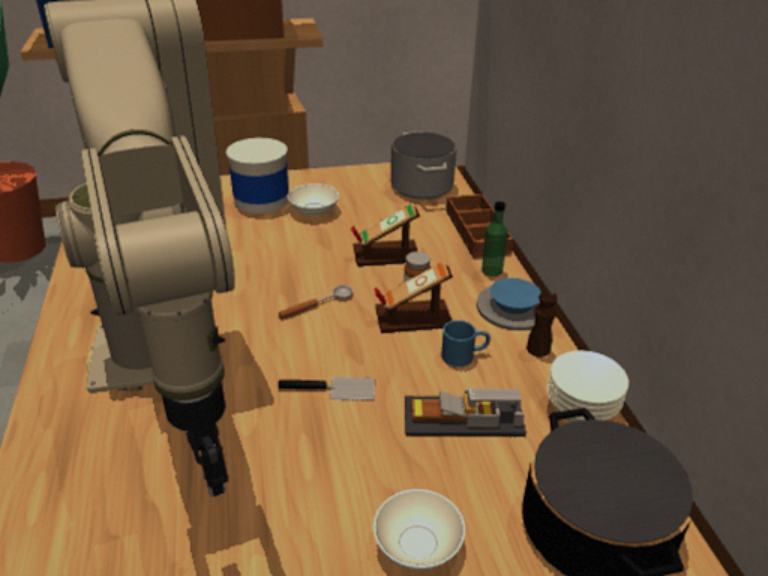

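Run:
```python
import cv2,numpy as np
t=np.load("top0.npz")["pixels"];s=np.load("side0.npz")["pixels"]
f=lambda im,x,y,w,h,k:cv2.resize(im[y:y+h,x:x+w,::-1],None,fx=k,fy=k,interpolation=cv2.INTER_NEAREST)
a=f(t,168,155,192,66,4);b=f(s,230,125,128,172,2)
c=f(s,265,255,90,40,4);d=f(s,225,130,85,95,3)
out=np.zeros((560,768,3),np.uint8);out[:264]=a
out[270:430,:360]=c;out[270:555,400:655]=d
cv2.imwrite("pics/crop.png",out)
```

```text
(no output)
```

View pics/crop.png

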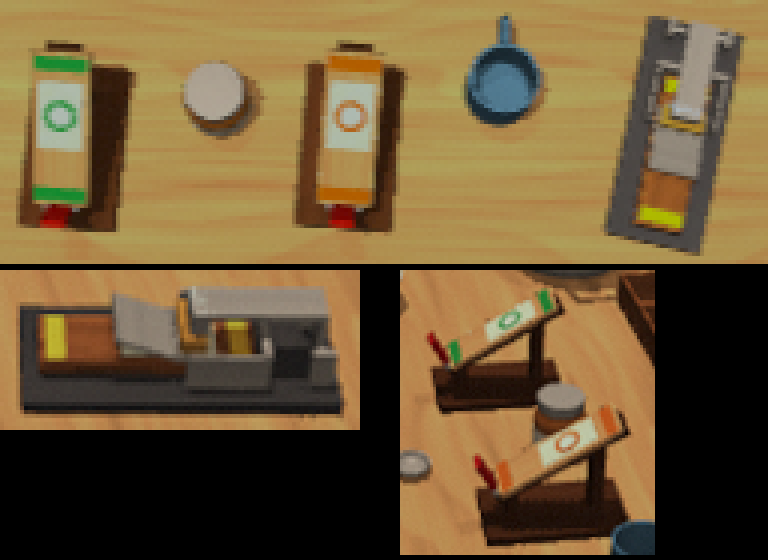

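```bash
cat > h.py <<'E'
import cv2,numpy as np
from scipy.spatial.transform import Rotation as Ro
def ray(s,uv):
    d=s["R"].T@np.linalg.solve(s["mtx"],[uv[0],uv[1],1.]); return -s["R"].T@s["t"],d
def onplane(s,uv,z):
    o,d=ray(s,uv); return o+d*(z-o[2])/d[2]
def tri(s1,u1,s2,u2):
    o1,d1=ray(s1,u1);o2,d2=ray(s2,u2)
    k=np.linalg.lstsq(np.c_[d1,-d2],o2-o1,rcond=None)[0]
    a=o1+k[0]*d1;b=o2+k[1]*d2; return (a+b)/2,np.linalg.norm(a-b)
def blobs(s,lo,hi,box,amin=6,hull=False):
    x,y,w,h=box; m=np.zeros(s["pixels"].shape[:2],np.uint8)
    hsv=cv2.cvtColor(s["pixels"],cv2.COLOR_RGB2HSV); m[y:y+h,x:x+w]=cv2.inRange(hsv,lo,hi)[y:y+h,x:x+w]
    n,l,st,c=cv2.connectedComponentsWithStats(m)
    return [(tuple(np.round(c[i],2)),int(st[i,4])) for i in range(1,n) if st[i,4]>=amin],m
# plan: from measured pose to target; rows in tool frame (cm, deg)
def plan(R1,p1,state,n=None):
    R0=Ro.from_euler("xyz",state["tcp_rot"],degrees=True);d=R0.inv().apply(np.array(p1)-state["tool_pos"])/10
    w=(R0.inv()*R1).as_rotvec(degrees=True)
    print("shift cm",d.round(2),"turn deg",w.round(2),"rows>=",max(np.linalg.norm(d)/5,np.linalg.norm(w)/8.5).round(1))
E
python3 - <<'E'
from h import *
T=dict(np.load("top0.npz"));S=dict(np.load("side0.npz"))
for nm,s,box in (("T",T,(168,155,40,60)),("S",S,(235,132,50,40))):
    print(nm,"green",blobs(s,(45,90,50),(80,255,255),box)[0],"red",blobs(s,(0,180,60),(5,255,255),(box[0],box[1]-5,box[2],box[3]+10))[0])
for nm,s,box in (("T",T,(315,155,45,66)),("S",S,(265,255,90,40))):
    print(nm,"yel",blobs(s,(24,150,100),(34,255,255),box)[0])
    hsv=cv2.cvtColor(s["pixels"],cv2.COLOR_RGB2HSV)
    b,m=blobs(s,(0,0,0),(179,70,110),box)
    n,l,st,c=cv2.connectedComponentsWithStats(m); i=1+np.argmax(st[1:,4])
    pts=np.argwhere(l==i)[:,::-1].astype(np.float32)
    P=np.array([onplane(s,p,12) for p in pts])[:,:2].astype(np.float32)
    rc=cv2.minAreaRect(P); print(nm,rc, cv2.boxPoints(rc).round(1).tolist())
E
```

```text
T green [((np.float64(182.8), np.float64(170.6)), 45), ((np.float64(182.54), np.float64(183.19)), 26), ((np.float64(182.29), np.float64(203.21)), 42)] red [((np.float64(181.61), np.float64(208.76)), 33)]
S green [((np.float64(272.95), np.float64(139.85)), 20), ((np.float64(242.78), np.float64(156.83)), 18)] red [((np.float64(235.57), np.float64(153.0)), 7), ((np.float64(237.5), np.float64(156.5)), 6)]
T yel [((np.float64(335.0), np.float64(176.0)), 9), ((np.float64(333.15), np.float64(208.85)), 39)]
T ((628.6961669921875, -327.18560791015625), (96.39739227294922, 232.21958923339844), 77.90558624267578) [[505.1000061035156, -350.0], [732.0999755859375, -398.6000061035156], [752.2999877929688, -304.3999938964844], [525.2999877929688, -255.6999969482422]]
S yel [((np.float64(278.44), np.float64(270.91)), 45), ((np.float64(323.5), np.float64(268.5)), 8)]
S ((629.096923828125, -335.05230712890625), (104.09710693359375, 233.00726318359375), 77.25566101074219) [[504.0, -360.1000061035156], [731.2000122070312, -411.5], [754.2000122070312, -310.0], [526.9000244140625, -258.6000061035156]]
```

Run:
```python
from h import *
T=dict(np.load("top0.npz"));S=dict(np.load("side0.npz"))
print(blobs(S,(35,50,40),(85,255,255),(235,132,50,40))[0])
up=tri(T,(182.8,170.6),S,(272.95,139.85));lo=tri(T,(182.29,203.21),S,(242.78,156.83));print(up,lo)
v=up[0]-lo[0];print(np.linalg.norm(v),np.degrees(np.arctan2(v[1],v[0])),np.degrees(np.arcsin(v[2]/np.linalg.norm(v))),(up[0]+lo[0])/2)
y=tri(T,(333.15,208.85),S,(278.44,270.91));print("yel",y,onplane(T,(333.15,208.85),28),onplane(S,(278.44,270.91),28))
a=np.radians(-12.2);o=np.array([601.8,-321.7])
Rm=np.array([[np.cos(a),np.sin(a)],[-np.sin(a),np.cos(a)]]);print(Rm@(y[0][:2]-o))
# stand foot
for nm,s,box in (("T",T,(168,155,40,60)),("Tb",T,(240,165,35,50))):
    b,m=blobs(s,(0,60,0),(20,255,75),box)
    n,l,st,c=cv2.connectedComponentsWithStats(m);i=1+np.argmax(st[1:,4]);p=np.argwhere(l==i)[:,::-1]
    print(nm,p.min(0),p.max(0),[onplane(s,q,12).round(0)[:2] for q in ((p[:,0].min(),p[:,1].max()),(p[:,0].max(),p[:,1].max()))])
```

```text
[((np.float64(272.87), np.float64(139.96)), 23), ((np.float64(261.0), np.float64(146.37)), 35), ((np.float64(243.0), np.float64(157.0)), 21)]
(array([665.90164432, 289.44601834, 129.33127286]), np.float64(0.7948987270388131)) (array([547.78502806, 297.87579481,  60.48173636]), np.float64(0.49620777304130526))
136.97757059332056 -4.082178275393774 30.17439449415213 [606.84333619 293.66090658  94.90650461]
yel (array([ 539.75794334, -310.76655217,   29.19770657]), np.float64(1.3869666968183285)) [ 539.2205083  -310.87898858   28.        ] [ 540.80976289 -309.60307061   28.        ]
[-62.95140093  -2.42449931]
T [185 172] [200 212] [array([518., 294.]), array([519., 232.])]
Tb [257 172] [268 212] [array([523.,  -1.]), array([524., -46.])]
```

```bash
cat >> h.py <<'E'
def fr(yaw,tilt): # tool x=bx, z=-n
    return Ro.from_euler("zyx",[yaw,-tilt,180],degrees=True)
def path(wps,state,smax=245,amax=42):
    R=Ro.from_euler("xyz",state["tcp_rot"],degrees=True);p=np.array(state["tool_pos"])
    for R1,p1 in wps:
        p1=np.array(p1);w=(R.inv()*R1).as_rotvec();n=int(np.ceil(max(np.linalg.norm(p1-p)/smax,np.degrees(np.linalg.norm(w))/amax,.01)))
        for k in range(n):
            d=R.inv().apply((p1-p)/(n-k))/10;q=(R.inv()*R1).as_rotvec()/(n-k)
            print(np.r_[d,np.degrees(q)].round(2).tolist(),"rows",max(np.linalg.norm(d)/5,np.degrees(np.linalg.norm(q))/8.59).round(1))
            p=p+R.apply(d*10);R=R*Ro.from_rotvec(q)
        print("-- at",p.round(1))
C=np.array([606.8,293.7,95.9]);GR=fr(-4.1,29.8);bx=GR.as_matrix()[:,0];n=-GR.as_matrix()[:,2]
G=C-4*n-30*bx-20*n
E
python3 - <<'E'
from h import *
from bench import sensors
s=sensors.sense();print(G,bx,n)
q=s["tool_pos"]+[60,60,110]
path([(fr(0,0),(390,-150,330)),(GR,G+150*n+[0,0,60]),(GR,G+60*n)],s)
E
```

```text
[568.90628534 291.55507667  89.94469202] [ 0.86554465  0.07149744 -0.4957021 ] [4.96973961e-01 1.07552856e-16 8.67765453e-01]
[11.18, -11.68, -3.3, -0.03, 0.0, 5.19] rows 3.3
[10.08, -12.64, -3.31, -0.03, 0.0, 5.19] rows 3.3
[8.89, -13.5, -3.32, -0.03, 0.0, 5.19] rows 3.3
-- at [ 390. -150.  330.]
[8.45, -14.72, 1.66, 0.36, -9.93, -1.34] rows 3.4
[8.96, -14.51, 0.24, 0.36, -9.93, -1.34] rows 3.4
[9.2, -14.3, -1.25, 0.36, -9.93, -1.34] rows 3.4
-- at [643.5 291.6 280.1]
[2.97, 0.21, 14.21, -0.0, 0.0, 0.0] rows 2.9
-- at [598.7 291.6 142. ]
```

```bash
sed -i 's/"zyx"/"ZYX"/' h.py
python3 - <<'E'
from h import *
from bench import sensors
s=sensors.sense();print(G,bx,n)
path([(fr(0,0),(390,-150,330)),(GR,G+150*n+[0,0,60]),(GR,G+60*n)],s)
E
```

```text
[592.73051073 294.70851353  60.16441029] [ 0.86554465 -0.06204301  0.49697396] [-0.4957021   0.03553237  0.86776545]
[11.18, -11.68, -3.3, -0.03, 0.0, 5.19] rows 3.3
[10.08, -12.64, -3.31, -0.03, 0.0, 5.19] rows 3.3
[8.89, -13.5, -3.32, -0.03, 0.0, 5.19] rows 3.3
-- at [ 390. -150.  330.]
[6.42, -22.5, 3.98, -0.53, 14.89, 2.0] rows 4.7
[4.42, -22.74, 5.19, -0.53, 14.89, 2.0] rows 4.7
-- at [518.4 300.  250.3]
[-2.98, -0.0, 14.21, 0.0, -0.0, -0.0] rows 2.9
-- at [563.  296.8 112.2]
```

Request:
play_rows([
  [[11.2,-11.7,-3.3,0,0,5.2],[11.2,-11.7,-3.3,0,0,5.2],[11.2,-11.7,-3.3,0,0,5.2],[11.2,-11.7,-3.3,0,0,5.2]],
], jaw=1)

```text
time: 0.5
tool_pos: [239.4, -432.3, 265.2]
tcp_rot: [180.0, -0.1, 10.5]
ft_force: [-0.8, 0.4, 0.5]
finger_gap: 85.5
grip_force: 0.0
```

Request:
play_rows([
  [[10.1,-12.6,-3.3,0,0,5.2],[10.1,-12.6,-3.3,0,0,5.2],[10.1,-12.6,-3.3,0,0,5.2],[10.1,-12.6,-3.3,0,0,5.2]],
])

```text
time: 0.9
tool_pos: [315.9, -290.3, 298.5]
tcp_rot: [180.0, -0.1, 5.3]
ft_force: [-0.8, -0.8, -0.3]
finger_gap: 85.3
grip_force: 0.0
```

Request:
play_rows([
  [[8.9,-13.5,-3.3,0,0,5.2],[8.9,-13.5,-3.3,0,0,5.2],[8.9,-13.5,-3.3,0,0,5.2],[8.9,-13.5,-3.3,0,0,5.2]],
])

```text
time: 1.3
tool_pos: [392.3, -147.4, 331.3]
tcp_rot: [-180.0, -0.1, 0.2]
ft_force: [0.1, -0.6, -0.9]
finger_gap: 85.3
grip_force: 0.0
```

Request:
play_rows([
  [[6.4,-22.5,4.0,-0.5,14.9,2],[6.4,-22.5,4.0,-0.5,14.9,2],[6.4,-22.5,4.0,-0.5,14.9,2],[6.4,-22.5,4.0,-0.5,14.9,2],[6.4,-22.5,4.0,-0.5,14.9,2]],
])

```text
time: 1.8
tool_pos: [454.7, 76.8, 289.9]
tcp_rot: [179.8, -15.0, -2.0]
ft_force: [1.7, -1.4, 0.1]
finger_gap: 85.8
grip_force: 0.0
```

Request:
play_rows([
  [[4.4,-22.7,5.2,-0.5,14.9,2],[4.4,-22.7,5.2,-0.5,14.9,2],[4.4,-22.7,5.2,-0.5,14.9,2],[4.4,-22.7,5.2,-0.5,14.9,2],[4.4,-22.7,5.2,-0.5,14.9,2]],
])

```text
time: 2.3
tool_pos: [518.4, 301.9, 249.0]
tcp_rot: [-180.0, -29.8, -4.0]
ft_force: [0.4, -0.9, 0.8]
finger_gap: 85.6
grip_force: 0.0
```

Run:
```python
from h import *
from bench import sensors
s=sensors.sense();print(s["joint_pos"].round(1),s["ft_force"])
path([(GR,G+60*n)],s)
```

```text
[ 36.6 -13.7 108.8 -21.2  63.  136.6] [ 0.41873682 -0.92447526  0.77891561]
[-2.91, 0.2, 14.1, -0.09, 0.01, 0.1] rows 2.9
-- at [563.  296.8 112.2]
```

Request:
play_rows([
  [[-2.9,0.2,14.1,0,0,0],[-2.9,0.2,14.1,0,0,0],[-2.9,0.2,14.1,0,0,0],[-2.9,0.2,14.1,0,0,0]],
])

```text
time: 2.7
tool_pos: [559.6, 290.3, 103.5]
tcp_rot: [179.5, -29.1, -3.9]
ft_force: [-1.3, -1.6, -0.6]
finger_gap: 85.7
grip_force: 0.0
```

Run:
```python
from h import *
from bench import sensors,optics
s=sensors.sense();print(s["joint_pos"].round(1),s["ft_force"])
path([(GR,G)],s)
t=optics.snapshot("top")["pixels"];q=optics.snapshot("side")["pixels"]
f=lambda im,x,y,w,h,k:cv2.resize(im[y:y+h,x:x+w,::-1],None,fx=k,fy=k)
cv2.imwrite("pics/pre.png",np.hstack([f(t,140,140,90,100,4),f(q,215,95,90,100,4)]))
```

```text
[ 32.6  -0.4 112.5 -24.1  46.7 140. ] [-1.31708343 -1.61011179 -0.59333514]
[0.75, -0.72, 5.37, 0.43, 0.68, 0.15] rows 1.1
-- at [592.7 294.7  60.2]
```

View pics/pre.png

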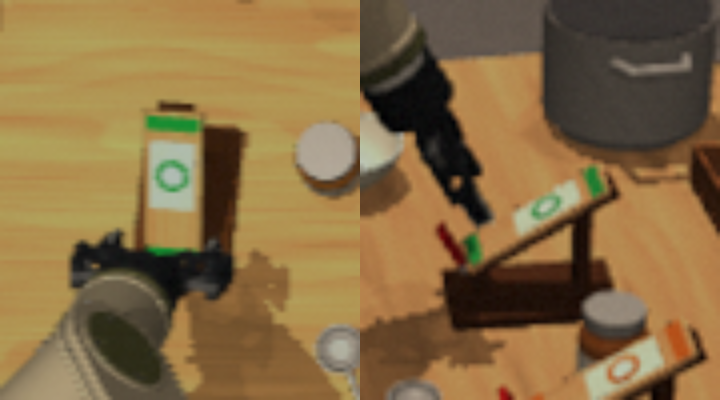

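Run:
```python
from h import *
from bench import sensors,optics
s=sensors.sense();print(s["tool_pos"],s["tcp_rot"],s["joint_pos"].round(1),s["ft_force"])
path([(GR,G)],s)
```

```text
[562.91959534 293.08245906 112.23851777] [179.91954338 -29.65905408  -4.09525168] [ 32.7  -0.9 112.1 -24.   46.9 140. ] [ 1.01119415 -0.05768383  1.33759404]
[-0.0, -0.38, 5.99, 0.08, 0.14, 0.0] rows 1.2
-- at [592.7 294.7  60.2]
```

Request:
play_rows([
  [[0,-0.3,1.5,0,0,0],[0,-0.3,3,0,0,0],[0,-0.3,4.5,0,0,0],[0,-0.3,6,0,0,0],[0,-0.3,6,0,0,0]],
])

```text
time: 3.3
tool_pos: [594.8, 295.4, 63.9]
tcp_rot: [-179.8, -29.9, -4.2]
ft_force: [-0.9, -0.6, -0.8]
finger_gap: 84.9
grip_force: 0.0
```

Request:
play_rows([
  [[0,0,0,0,0,0],[0,0,0,0,0,0],[0,0,0,0,0,0]],
])

```text
time: 3.6
tool_pos: [594.1, 295.6, 63.6]
tcp_rot: [-179.8, -29.9, -4.2]
ft_force: [-0.4, 0.4, 0.5]
finger_gap: 85.5
grip_force: 0.0
```

Run:
```python
from h import *
from bench import sensors,optics
s=sensors.sense();print(s["tool_pos"],s["ft_force"])
path([(GR,G)],s)
t=optics.snapshot("top")["pixels"];q=optics.snapshot("side")["pixels"]
f=lambda im,x,y,w,h,k:cv2.resize(im[y:y+h,x:x+w,::-1],None,fx=k,fy=k)
cv2.imwrite("pics/pre2.png",np.hstack([f(t,140,140,90,100,4),f(q,215,95,90,100,4)]))
```

```text
[594.11420835 295.56881883  63.57015314] [-0.41821034  0.35038854  0.46494319]
[-0.28, 0.1, 0.23, -0.13, -0.13, -0.06] rows 0.1
-- at [592.7 294.7  60.2]
```

View pics/pre2.png

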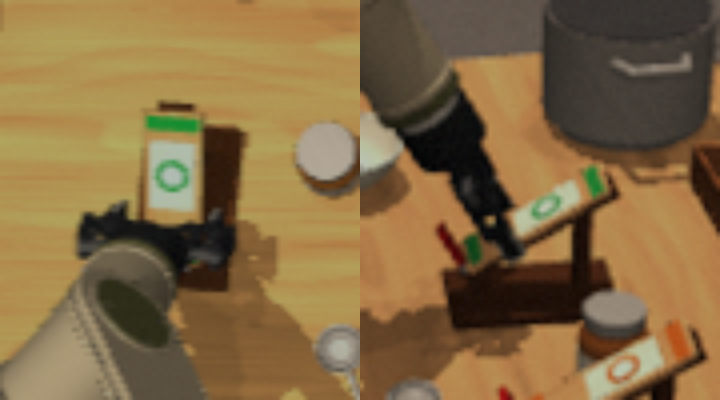

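Request:
play_rows([
  [[0,0,0.2,0,0,0],[0,0,0.2,0,0,0],[0,0,0.2,0,0,0],[0,0,0.2,0,0,0],[0,0,0.2,0,0,0]],
], jaw=0, squeeze=50)

```text
time: 4.2
tool_pos: [594.3, 294.7, 59.8]
tcp_rot: [-180.0, -29.8, -4.1]
ft_force: [-5.1, -2.0, 4.9]
finger_gap: 55.0
grip_force: 52.1
```

Request:
play_rows([
  [[0,0,0,0,0,0],[0,0,0,0,0,0],[0,0,0,0,0,0],[0,0,0,0,0,0]],
])

```text
time: 4.6
tool_pos: [594.2, 294.7, 59.8]
tcp_rot: [-180.0, -29.8, -4.1]
ft_force: [-4.7, -0.6, 5.4]
finger_gap: 55.0
grip_force: 52.1
```

```bash
cat >> h.py <<'E'
HY=-12.2;H=np.array([601.6,-322.7,0]);hx=np.array([np.cos(np.radians(HY)),np.sin(np.radians(HY)),0]);hy=np.array([-hx[1],hx[0],0])
def hp(x,y,z): return H+x*hx+y*hy+np.array([0,0,z])
HR=fr(HY,0)
E
python3 - <<'E'
from h import *
from bench import sensors
s=sensors.sense();p=s["tool_pos"]
path([(GR,p+60*n),(GR,p+130*n+[0,0,100]),(fr(-6,0),(520,150,300)),(HR,hp(-160,0,250)),(HR,hp(-160,0,90))],s)
E
```

```text
[-0.0, -0.0, -6.0, -0.02, 0.02, -0.03] rows 1.2
-- at [564.5 296.8 111.9]
[4.97, 0.0, -15.68, 0.0, 0.0, 0.0] rows 3.3
-- at [529.8 299.3 272.6]
[1.44, 14.96, -2.33, -0.49, -29.8, 1.86] rows 3.5
-- at [520. 150. 300.]
[-1.43, 22.22, 2.5, -0.0, -0.0, 3.1] rows 4.5
[-0.22, 22.26, 2.5, -0.0, -0.0, 3.1] rows 4.5
-- at [ 445.2 -288.9  250. ]
[-0.0, -0.0, 16.0, -0.0, -0.0, 0.0] rows 3.2
-- at [ 445.2 -288.9   90. ]
```

Request:
play_rows([
  [[0,0,-1.5,0,0,0],[0,0,-3,0,0,0],[0,0,-4.5,0,0,0],[0,0,-6,0,0,0],[0,0,-6,0,0,0]],
])

```text
time: 5.1
tool_pos: [565.3, 297.8, 114.0]
tcp_rot: [-179.8, -29.9, -4.2]
ft_force: [-0.2, 0.2, -0.5]
finger_gap: 54.9
grip_force: 55.8
```

Request:
play_rows([
  [[1.25,0,-4,0,0,0],[2.5,0,-8,0,0,0],[3.7,0,-12,0,0,0],[5,0,-15.7,0,0,0],[5,0,-15.7,0,0,0]],
])

```text
time: 5.6
tool_pos: [532.5, 301.1, 280.9]
tcp_rot: [-179.5, -30.3, -4.3]
ft_force: [0.9, 0.1, -0.3]
finger_gap: 54.8
grip_force: 55.9
```

Request:
play_rows([
  [[0.3,3,-0.5,-0.1,-6,0.4],[0.6,6,-1,-0.2,-12,0.8],[0.9,9,-1.5,-0.3,-18,1.2],[1.2,12,-2,-0.4,-24,1.5],[1.4,15,-2.3,-0.5,-29.8,1.9]],
])

```text
time: 6.1
tool_pos: [520.5, 148.1, 299.5]
tcp_rot: [-179.9, 0.2, -6.1]
ft_force: [-0.1, 0.2, -0.6]
finger_gap: 54.2
grip_force: 55.8
```

Request:
play_rows([
  [[-0.3,4.4,0.5,0,0,0.6],[-0.6,8.9,1,0,0,1.2],[-0.9,13.3,1.5,0,0,1.9],[-1.1,17.8,2,0,0,2.5],[-1.4,22.2,2.5,0,0,3.1]],
])

```text
time: 6.6
tool_pos: [482.3, -71.9, 272.6]
tcp_rot: [-179.9, 0.1, -9.2]
ft_force: [0.1, -0.9, -0.9]
finger_gap: 55.2
grip_force: 55.8
```

Request:
play_rows([
  [[0,4.4,0.5,0,0,0.6],[-0.1,8.9,1,0,0,1.2],[-0.1,13.3,1.5,0,0,1.9],[-0.2,17.8,2,0,0,2.5],[-0.2,22.2,2.5,0,0,3.1]],
])

```text
time: 7.1
tool_pos: [444.6, -290.7, 247.4]
tcp_rot: [-179.9, 0.1, -12.3]
ft_force: [1.5, 0.4, -1.2]
finger_gap: 55.0
grip_force: 55.8
```

Request:
play_rows([
  [[0,0,0,0,0,0],[0,0,0,0,0,0],[0,0,0,0,0,0]],
])

```text
time: 7.4
tool_pos: [445.6, -288.0, 248.4]
tcp_rot: [-179.9, 0.1, -12.2]
ft_force: [0.3, 0.7, -0.5]
finger_gap: 54.9
grip_force: 55.8
```

Run:
```python
from h import *
from bench import sensors,optics
s=sensors.sense();print(s["tool_pos"],s["tcp_rot"],s["joint_pos"].round(1),s["ft_force"],s["finger_gap"])
T=optics.snapshot("top");S=optics.snapshot("side");np.savez("top1.npz",**T);np.savez("side1.npz",**S)
for s in (T,S):
    print(blobs(s,(40,80,40),(85,255,255),(230,120,160,180),4)[0])
f=lambda im,x,y,w,h,k:cv2.resize(im[y:y+h,x:x+w,::-1],None,fx=k,fy=k)
cv2.imwrite("pics/held.png",np.hstack([f(T["pixels"],270,140,130,120,3),f(S["pixels"],200,180,130,120,3)]))
```

```text
[ 445.60904421 -287.99195753  248.35482833] [-1.79884856e+02  6.34758661e-02 -1.22445004e+01] [-38.5  -3.6  94.8   0.1  88.9  63.8] [ 0.33806953  0.66912684 -0.4969288 ] 54.933107698567106
[((np.float64(342.06), np.float64(198.81)), 36), ((np.float64(337.56), np.float64(237.75)), 61)]
[((np.float64(329.84), np.float64(163.96)), 455), ((np.float64(231.52), np.float64(203.29)), 48), ((np.float64(282.05), np.float64(204.58)), 59), ((np.float64(262.56), np.float64(204.17)), 36)]
```

View pics/held.png

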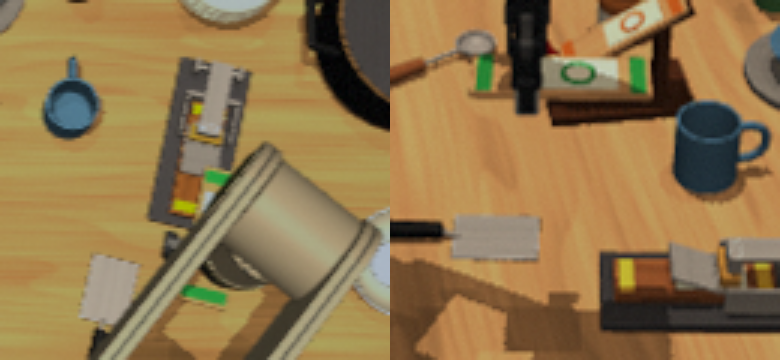

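Run:
```python
from h import *
T=dict(np.load("top1.npz"));S=dict(np.load("side1.npz"))
p=np.array([445.6,-288.0,248.35])
for u in ((231.52,203.29),(262.56,204.17),(282.05,204.58)):
    o,d=ray(S,u);k=((p-o)@hy)/(d@hy);X=o+k*d;print("side",((X-p)@hx).round(1),(X[2]-p[2]).round(1))
X,e=tri(T,(337.56,237.75),S,(231.52,203.29));print("rear",(X-p)@hx,(X-p)@hy,X[2]-p[2],e)
X,e=tri(T,(342.06,198.81),S,(282.05,204.58));print("front",(X-p)@hx,(X-p)@hy,X[2]-p[2],e)
```

```text
side -37.2 27.5
side 45.4 25.8
side 97.3 25.2
rear -38.44993861128786 1.0893298201005244 26.502972111374135 2.44293994245993
front 98.51211833301402 10.885274164504235 17.140934267038375 0.7155376563164637
```

Run:
```python
from h import *
from bench import sensors,optics
s=sensors.sense();R=HR*Ro.from_euler("y",0.5,degrees=True)
path([(R,hp(-160,0,70)),(R,hp(-160,0,15)),(R,hp(-100,0,15)),(R,hp(-25,0,15))],s)
```

```text
[-0.05, 0.17, 17.91, -0.08, 0.5, 0.04] rows 3.6
-- at [ 445.2 -288.9   70. ]
[-0.05, -0.0, 5.5, 0.0, 0.0, 0.0] rows 1.1
-- at [ 445.2 -288.9   15. ]
[6.0, -0.0, 0.05, -0.0, 0.0, -0.0] rows 1.2
-- at [ 503.9 -301.6   15. ]
[7.5, -0.0, 0.07, -0.0, 0.0, -0.0] rows 1.5
-- at [ 577.2 -317.4   15. ]
```

Request:
play_rows([
  [[0,0.2,4.5,0,0.5,0],[0,0.2,9,0,0.5,0],[0,0.2,13.5,0,0.5,0],[0,0.2,17.9,0,0.5,0],[0,0.2,17.9,0,0.5,0]],
])

```text
time: 8.0
tool_pos: [441.3, -285.7, 63.5]
tcp_rot: [-179.6, 0.1, -12.1]
ft_force: [-1.4, 1.2, -1.7]
finger_gap: 55.1
grip_force: 55.8
```

Request:
play_rows([
  [[0,0,1.4,0,0,0],[0,0,2.8,0,0,0],[0,0,4.2,0,0,0],[0,0,5.4,0,0,0],[0,0,5.4,0,0,0]],
])

```text
time: 8.5
tool_pos: [444.6, -289.6, 14.5]
tcp_rot: [-179.9, -0.4, -12.3]
ft_force: [-0.5, 0.2, -1.4]
finger_gap: 55.2
grip_force: 55.8
```

Request:
play_rows([
  [[0,0,0,0,0,0],[0,0,0,0,0,0],[0,0,0,0,0,0]],
])

```text
time: 8.8
tool_pos: [446.2, -290.8, 17.0]
tcp_rot: [-180.0, -0.6, -12.3]
ft_force: [0.0, 0.7, -0.3]
finger_gap: 54.8
grip_force: 55.8
```

Run:
```python
from h import *
from bench import sensors,optics
s=sensors.sense();print(s["tool_pos"],s["tcp_rot"],s["ft_force"],(s["tool_pos"]-H)@hx,(s["tool_pos"]-H)@hy)
R=HR*Ro.from_euler("y",0.5,degrees=True)
path([(R,hp(-100,0,15)),(R,hp(-25,0,15))],s)
T=optics.snapshot("top");S=optics.snapshot("side");np.savez("top2.npz",**T);np.savez("side2.npz",**S)
p=s["tool_pos"]
for b in blobs(S,(40,80,40),(85,255,255),(200,230,160,80),4)[0]:
    o,d=ray(S,b[0]);k=((p-o)@hy)/(d@hy);X=o+k*d;print("side",b,((X-p)@hx).round(1),X[2].round(1))
f=lambda im,x,y,w,h,k:cv2.resize(im[y:y+h,x:x+w,::-1],None,fx=k,fy=k)
cv2.imwrite("pics/ins.png",np.hstack([f(T["pixels"],290,140,80,100,4),f(S["pixels"],220,220,120,100,4)]))
```

```text
[ 446.1857353  -290.83314119   17.03784614] [-179.96777251   -0.56870231  -12.25152793] [ 0.017079    0.71418678 -0.32752336] -158.63862996437697 -1.695713547078211
[5.86, -0.17, 0.26, -0.03, -0.07, -0.05] rows 1.2
-- at [ 503.9 -301.6   15. ]
[7.5, -0.0, 0.07, 0.0, 0.0, -0.0] rows 1.5
-- at [ 577.2 -317.4   15. ]
side ((np.float64(232.69), np.float64(267.27)), 52) -38.9 42.8
side ((np.float64(278.95), np.float64(267.78)), 59) 97.3 42.5
side ((np.float64(260.84), np.float64(267.74)), 43) 43.9 42.0
```

View pics/ins.png

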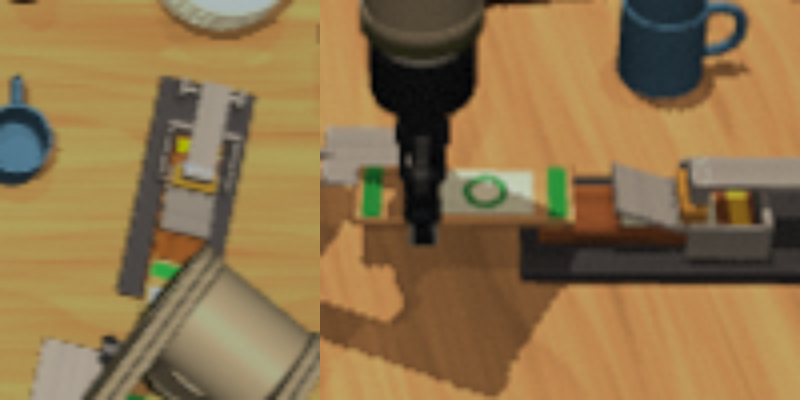

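Request:
play_rows([
  [[1,-0.05,0.4,0,0,0],[2.2,-0.05,0.4,0,0,0],[3.4,-0.05,0.4,0,0,0],[4.6,-0.05,0.4,0,0,0],[5.8,-0.05,0.4,0,0,0]],
])

```text
time: 9.4
tool_pos: [503.1, -302.1, 12.2]
tcp_rot: [-179.9, -0.4, -12.2]
ft_force: [-2.0, 1.0, -1.5]
finger_gap: 54.8
grip_force: 55.7
```

Request:
play_rows([
  [[0.7,0,0,0,0,0],[1.4,0,0,0,0,0],[2.1,0,0,0,0,0],[2.8,0,0,0,0,0],[3.5,0,0,0,0,0]],
])

```text
time: 9.9
tool_pos: [537.1, -309.6, 12.9]
tcp_rot: [-179.9, -0.5, -12.3]
ft_force: [-1.6, 0.3, -1.9]
finger_gap: 54.6
grip_force: 55.6
```

Run:
```python
from h import *
from bench import sensors,optics
s=sensors.sense();print(s["tool_pos"],s["tcp_rot"],s["ft_force"],s["wrist_torque"],(s["tool_pos"]-H)@hx,(s["tool_pos"]-H)@hy)
S=optics.snapshot("side");p=s["tool_pos"]
for b in blobs(S,(40,80,40),(85,255,255),(200,230,160,80),4)[0]:
    o,d=ray(S,b[0]);k=((p-o)@hy)/(d@hy);X=o+k*d;print("side",b,((X-p)@hx).round(1),X[2].round(1))
print("yel",blobs(S,(24,150,100),(34,255,255),(265,255,90,40))[0])
```

```text
[ 537.10345042 -309.63918688   12.86081642] [-179.92436589   -0.49363428  -12.25445842] [-1.6143044   0.29939114 -1.88948349] [0.08143679 0.49514302 0.03197683] -65.80002636375096 -0.8638738770588155
side ((np.float64(264.5), np.float64(268.5)), 48) -38.0 38.2
side ((np.float64(291.39), np.float64(269.21)), 28) 41.6 36.3
side ((np.float64(310.5), np.float64(275.0)), 4) 100.1 13.0
yel [((np.float64(323.46), np.float64(268.15)), 13)]
```

Request:
play_rows([
  [[0.8,0,0,0,0,0],[1.6,0,0,0,0,0],[2.4,0,0,0,0,0],[3.2,0,0,0,0,0],[3.6,0,0,0,0,0]],
])

```text
time: 10.45
tool_pos: [572.9, -317.5, 13.5]
tcp_rot: [-179.9, -0.5, -12.2]
ft_force: [-1.7, 0.1, -3.2]
finger_gap: 55.2
grip_force: 55.6
```

Request:
play_rows([
  [[0.2,0,0.1,0,0,0],[0.4,0,0.1,0,0,0],[0.5,0,0.1,0,0,0],[0.5,0,0.1,0,0,0]],
])

```text
time: 10.85
tool_pos: [576.7, -318.3, 12.4]
tcp_rot: [-179.9, -0.5, -12.2]
ft_force: [-0.3, 0.1, -3.1]
finger_gap: 54.9
grip_force: 55.6
```

Run:
```python
from h import *
from bench import sensors,optics
s=sensors.sense();print(s["tool_pos"],s["tcp_rot"],s["ft_force"],s["wrist_torque"],(s["tool_pos"]-H)@hx,(s["tool_pos"]-H)@hy)
S=optics.snapshot("side");T=optics.snapshot("top");p=s["tool_pos"]
for b in blobs(S,(40,80,40),(85,255,255),(200,230,160,80),4)[0]:
    o,d=ray(S,b[0]);k=((p-o)@hy)/(d@hy);X=o+k*d;print("side",b,((X-H)@hx).round(1),X[2].round(1))
f=lambda im,x,y,w,h,k:cv2.resize(im[y:y+h,x:x+w,::-1],None,fx=k,fy=k)
cv2.imwrite("pics/home.png",np.hstack([f(T["pixels"],290,140,80,100,4),f(S["pixels"],250,220,110,100,4)]))
```

```text
[ 576.73828575 -318.25832465   12.35275124] [-179.92791172   -0.49533791  -12.24620507] [-0.30738132  0.10253319 -3.10697179] [ 0.07129972  0.25657519 -0.04094611] -25.238870802123245 -0.9125326162727277
side ((np.float64(277.86), np.float64(268.73)), 56) -64.3 37.8
side ((np.float64(323.95), np.float64(270.37)), 43) 72.6 32.9
```

View pics/home.png

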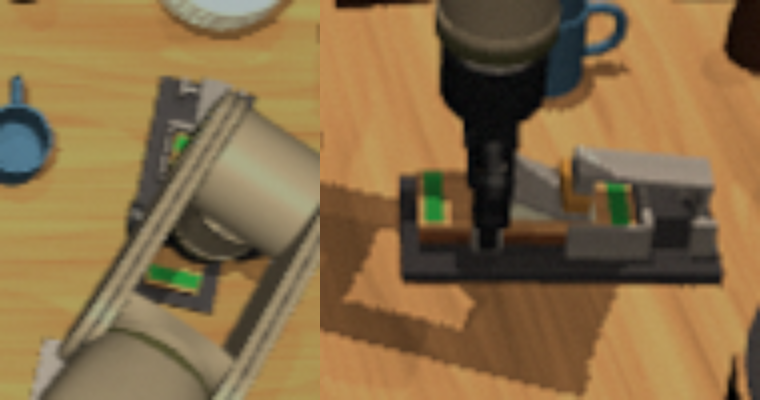

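Request:
play_rows([
  [[0.1,0,0.05,0,0,0],[0.2,0,0.1,0,0,0],[0.3,0,0.1,0,0,0],[0.3,0,0.1,0,0,0]],
])

```text
time: 11.35
tool_pos: [579.5, -318.9, 11.3]
tcp_rot: [-179.9, -0.5, -12.2]
ft_force: [-2.2, 0.0, -2.9]
finger_gap: 54.8
grip_force: 55.6
```

Request:
play_rows([
  [[0.1,0,0,0,0,0],[0.2,0,0,0,0,0],[0.2,0,0,0,0,0]],
])

```text
time: 11.65
tool_pos: [579.6, -318.9, 10.7]
tcp_rot: [-179.9, -0.2, -12.2]
ft_force: [-12.0, 2.3, 2.0]
finger_gap: 55.0
grip_force: 56.0
```

Request:
play_rows([
  [[-0.1,0,0,0,0,0],[-0.1,0,0,0,0,0],[-0.1,0,0,0,0,0],[-0.1,0,0,0,0,0],[-0.1,0,0,0,0,0]],
], jaw=1)

```text
time: 12.15
tool_pos: [581.1, -319.3, 11.8]
tcp_rot: [-179.9, -0.5, -12.2]
ft_force: [0.1, 0.1, 0.3]
finger_gap: 85.5
grip_force: 0.0
```

Request:
play_rows([
  [[0,0,-1,0,0,0],[0,0,-3,0,0,0],[0,0,-7,0,0,0],[0,0,-11,0,0,0],[0,0,-15,0,0,0]],
])

```text
time: 12.65
tool_pos: [579.3, -318.9, 163.8]
tcp_rot: [-179.9, -0.5, -12.2]
ft_force: [0.8, -1.0, 0.3]
finger_gap: 85.7
grip_force: 0.0
```

Request:
play_rows([
  [[-3,-3,-3,0,0,0],[-6,-6,-5,0,0,0],[-9,-9,-7,0,0,0],[-11,-12,-9,0,0,0],[-12,-15,-10,0,0,0]],
])

```text
time: 13.15
tool_pos: [492.5, -146.0, 263.9]
tcp_rot: [-180.0, -0.7, -12.3]
ft_force: [1.0, 0.4, -0.4]
finger_gap: 85.2
grip_force: 0.0
```

```bash
cat >> h.py <<'E'
hinge=C-4*n-84*bx
def tip(deg,L=25,push=0):
    a=np.radians(deg);d=np.cos(a)*n+np.sin(a)*bx;b=-np.cos(a)*bx+np.sin(a)*n
    return hinge+L*d+(4-push)*b-11*np.cos(a)*bx
E
python3 - <<'E'
from h import *
from bench import sensors,optics
s=sensors.sense();print(s["tool_pos"],s["tcp_rot"],s["ft_force"],hinge)
S=optics.snapshot("side");T=optics.snapshot("top")
np.savez("top3.npz",**T);np.savez("side3.npz",**S)
gt=blobs(T,(40,80,40),(85,255,255),(315,155,45,66),4)[0];gs=blobs(S,(40,80,40),(85,255,255),(265,250,90,45),4)[0];print(gt,gs)
f=lambda im,x,y,w,h,k:cv2.resize(im[y:y+h,x:x+w,::-1],None,fx=k,fy=k)
cv2.imwrite("pics/done1.png",np.hstack([f(T["pixels"],290,140,80,100,4),f(S["pixels"],250,220,110,100,4)]))
path([(GR,tip(0)-25*bx+[0,0,150]),(GR,tip(0)-20*bx)],s)
E
```

```text
[ 492.51381887 -145.95504065  263.91702475] [-179.97227346   -0.72792936  -12.27229592] [ 0.9581236   0.36423857 -0.38637289] [536.07705752 298.76948355  50.68312546]
[((np.float64(335.36), np.float64(175.21)), 14), ((np.float64(345.5), np.float64(177.5)), 8), ((np.float64(338.2), np.float64(209.5)), 10)] [((np.float64(278.75), np.float64(269.25)), 56), ((np.float64(324.93), np.float64(270.7)), 44)]
[-4.97, -21.85, 3.02, 1.07, 14.51, -3.99] rows 4.5
[-4.1, -22.12, 2.28, 1.07, 14.51, -3.99] rows 4.5
-- at [489.1 302.1 202.5]
[-6.95, 0.0, 13.02, 0.0, 0.0, -0.0] rows 3.0
-- at [493.4 301.8  55. ]
```

View pics/done1.png

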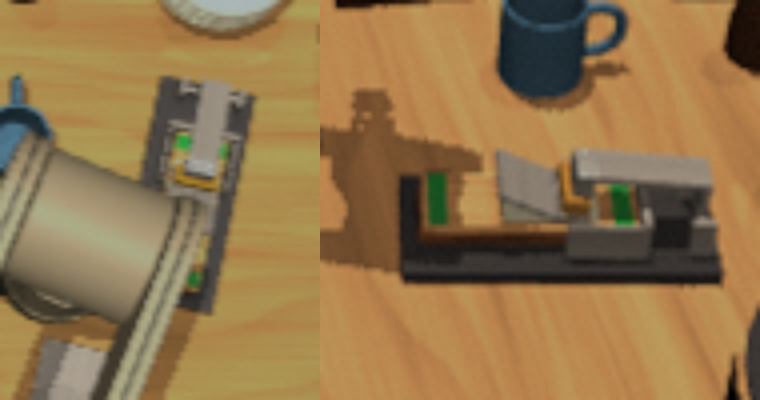

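Request:
play_rows([
  [[-1,-4.4,0.6,0.2,2.9,-0.8],[-2,-8.7,1.2,0.4,5.8,-1.6],[-3,-13.1,1.8,0.6,8.7,-2.4],[-4,-17.5,2.4,0.9,11.6,-3.2],[-5,-21.9,3,1.1,14.5,-4]],
], jaw=0, squeeze=30)

```text
time: 13.75
tool_pos: [491.0, 78.7, 230.8]
tcp_rot: [-179.3, -15.2, -8.3]
ft_force: [1.3, 0.5, -0.2]
finger_gap: 12.7
grip_force: 0.0
```

Request:
play_rows([
  [[-0.8,-4.4,0.4,0.2,2.9,-0.8],[-1.6,-8.8,0.9,0.4,5.8,-1.6],[-2.5,-13.2,1.3,0.6,8.7,-2.4],[-3.3,-17.7,1.8,0.9,11.6,-3.2],[-4.1,-22.1,2.3,1.1,14.5,-4]],
])

```text
time: 14.25
tool_pos: [489.1, 303.5, 200.7]
tcp_rot: [-179.8, -29.8, -4.1]
ft_force: [1.7, -0.4, 0.4]
finger_gap: 0.1
grip_force: 0.0
```

Request:
play_rows([
  [[-2,0,3,0,0,0],[-4,0,6,0,0,0],[-5,0,9,0,0,0],[-6,0,11,0,0,0],[-6,0,11,0,0,0]],
])

```text
time: 14.75
tool_pos: [489.0, 299.4, 70.3]
tcp_rot: [179.8, -29.3, -4.0]
ft_force: [-0.2, -1.5, 0.0]
finger_gap: -0.0
grip_force: 0.0
```

Request:
play_rows([
  [[0,0,0,0,0,0],[0,0,0,0,0,0]],
])

```text
time: 14.95
tool_pos: [492.3, 302.3, 76.9]
tcp_rot: [-179.7, -29.7, -4.2]
ft_force: [0.6, 0.3, 0.4]
finger_gap: -0.1
grip_force: 0.0
```

Run:
```python
from h import *
from bench import sensors,optics
s=sensors.sense();print(s["tool_pos"],s["tcp_rot"],s["ft_force"],s["joint_pos"].round(1))
path([(GR,tip(0)-15*bx)],s)
S=optics.snapshot("side");T=optics.snapshot("top")
f=lambda im,x,y,w,h,k:cv2.resize(im[y:y+h,x:x+w,::-1],None,fx=k,fy=k)
cv2.imwrite("pics/peg.png",np.hstack([f(T["pixels"],140,140,90,100,4),f(S["pixels"],215,95,90,100,4)]))
tr=blobs(T,(0,180,60),(5,255,255),(168,190,40,40))[0];sr=blobs(S,(0,150,50),(6,255,255),(225,140,40,30))[0];print(tr,sr,hinge,hinge+41*n)
```

```text
[492.341594   302.3389888   76.90317582] [-179.74732755  -29.69221088   -4.17030848] [0.62474927 0.29744206 0.36069666] [ 38.5  -5.4 120.6 -27.9  45.4 149. ]
[-0.49, 0.05, 1.96, -0.22, 0.11, -0.06] rows 0.4
-- at [497.7 301.5  57.5]
[((np.float64(181.81), np.float64(208.53)), 36)] [((np.float64(235.43), np.float64(152.71)), 7), ((np.float64(238.92), np.float64(158.23)), 13)] [536.07705752 298.76948355  50.68312546] [515.75327155 300.22631064  86.26150905]
```

View pics/peg.png

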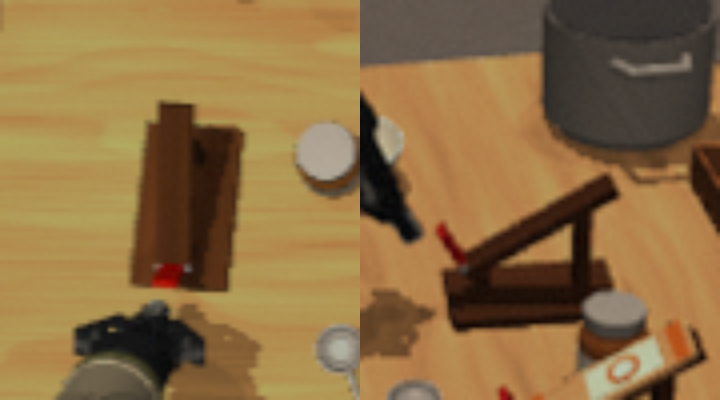

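Run:
```python
from h import *
from bench import sensors
T=dict(np.load("top0.npz"));S=dict(np.load("side0.npz"))
def pr(s,X):
    q=s["mtx"]@(s["R"]@X+s["t"]);return (q[:2]/q[2]).round(1)
s=sensors.sense();p=s["tool_pos"]
m=hinge+20*n
print("peg",pr(T,m),pr(S,m),"tip",pr(S,hinge+41*n),"tcp",pr(T,p),pr(S,p))
print("tri",tri(T,(181.81,208.53),S,(237.5,156.0)),m)
path([(GR,tip(0)-12*bx)]+[(GR,tip(a)) for a in (0,20,40,60,75,90)]+[(GR,tip(90,25,3))],s)
```

```text
peg [181.3 208.3] [237.2 155.5] tip [234.5 151.7] tcp [179.8 216.5] [228.5 154. ]
tri (array([526.12846412, 297.7169213 ,  66.73301798]), np.float64(1.5459238783134448)) [526.16301558 299.48013091  68.03843453]
[-0.19, 0.06, 1.97, -0.24, 0.09, -0.07] rows 0.4
-- at [500.3 301.3  59. ]
[1.2, -0.0, -0.0, 0.0, 0.0, 0.0] rows 0.2
-- at [510.7 300.6  64.9]
[0.95, -0.0, 0.01, 0.0, 0.0, 0.0] rows 0.2
-- at [519.  300.   69.5]
[1.01, 0.0, 0.31, 0.0, 0.0, 0.0] rows 0.2
-- at [529.3 299.3  71.8]
[0.96, 0.0, 0.58, 0.0, 0.0, 0.0] rows 0.2
-- at [540.4 298.5  71.6]
[0.61, -0.0, 0.56, 0.0, 0.0, 0.0] rows 0.2
-- at [548.5 297.9  69.7]
[0.47, -0.0, 0.63, 0.0, 0.0, 0.0] rows 0.2
-- at [555.7 297.4  66.6]
[0.0, 0.0, 0.3, 0.0, 0.0, 0.0] rows 0.1
-- at [557.2 297.3  64. ]
```

Request:
play_rows([
  [[0,0.1,1,0,0,0],[0,0.1,2,0,0,0],[0,0.1,2,0,0,0]],
])

```text
time: 15.35
tool_pos: [500.5, 299.1, 55.5]
tcp_rot: [-180.0, -29.5, -4.1]
ft_force: [-0.4, -0.0, -0.1]
finger_gap: -0.2
grip_force: 0.0
```

Request:
play_rows([
  [[1,0,0,0,0,0],[1.7,0,0,0,0,0],[2.2,0,0,0,0,0],[2.7,0,0.15,0,0,0],[3.2,0,0.3,0,0,0]],
])

```text
time: 15.85
tool_pos: [530.5, 297.9, 70.6]
tcp_rot: [-179.9, -29.6, -4.1]
ft_force: [-2.2, 0.6, -0.9]
finger_gap: 0.1
grip_force: 0.8
```

Request:
play_rows([
  [[0.5,0,0.3,0,0,0],[1,0,0.6,0,0,0],[1.3,0,0.85,0,0,0],[1.6,0,1.15,0,0,0],[1.9,0,1.4,0,0,0]],
])

```text
time: 16.35
tool_pos: [553.9, 296.3, 67.6]
tcp_rot: [-179.9, -29.6, -4.1]
ft_force: [-2.4, -0.0, 0.6]
finger_gap: 0.2
grip_force: 0.6
```

Request:
play_rows([
  [[0.2,0,0.2,0,0,0],[0.3,0,0.3,0,0,0],[0.3,0,0.4,0,0,0],[0.3,0,0.4,0,0,0]],
])

```text
time: 16.75
tool_pos: [556.4, 296.3, 66.5]
tcp_rot: [-179.9, -29.4, -4.1]
ft_force: [-34.0, -5.6, 30.1]
finger_gap: 0.2
grip_force: 21.1
```

Run:
```python
from h import *
from bench import sensors
s=sensors.sense();print(s["tool_pos"],s["tcp_rot"],s["ft_force"],s["joint_pos"].round(1))
path([(GR,tip(90,30,0))],s)
```

```text
[556.38852944 296.29226435  66.54946474] [-179.92271446  -29.43633873   -4.11498772] [-34.01564143  -5.57699306  30.06888167] [ 33.2   2.7 113.8 -26.2  42.3 143.6]
[0.44, -0.1, -0.04, -0.07, 0.36, -0.01] rows 0.1
-- at [560.1 297.1  69.1]
```

Request:
play_rows([
  [[0,0,-1,0,0,0],[0,0,-4,0,0,0],[-1,0,-8,0,0,0],[-2,0,-12,0,0,0],[-3,0,-16,0,0,0]],
])

```text
time: 17.25
tool_pos: [452.4, 302.9, 191.3]
tcp_rot: [-179.8, -29.6, -4.1]
ft_force: [-0.3, 1.0, 0.9]
finger_gap: -0.1
grip_force: 0.0
```

Request:
play_rows([
  [[0,0,-3,0,0,0],[0,0,-6,0,0,0],[0,0,-8,0,0,0],[0,0,-8,0,0,0]],
])

```text
time: 17.65
tool_pos: [414.4, 307.3, 263.8]
tcp_rot: [-179.5, -29.8, -4.2]
ft_force: [-0.4, 0.5, 1.2]
finger_gap: 0.0
grip_force: 0.0
```

Run:
```python
from h import *
from bench import sensors,optics
s=sensors.sense();print(s["tool_pos"],s["ft_force"])
S=optics.snapshot("side");T=optics.snapshot("top")
def pr(s,X):
    q=s["mtx"]@(s["R"]@X+s["t"]);return (q[:2]/q[2]).round(1)
print("T",blobs(T,(0,150,40),(6,255,255),(160,160,50,60),3)[0],"S",blobs(S,(0,150,40),(6,255,255),(225,130,50,40),3)[0])
for a in (0,60,83,90):
    t=np.radians(a);d=np.cos(t)*n+np.sin(t)*bx;b=-np.cos(t)*bx+np.sin(t)*n
    X=hinge+20*d+4*b;print(a,pr(T,X),pr(S,X),"tip",pr(S,hinge+41*d+4*b))
m=blobs(S,(0,150,40),(6,255,255),(225,130,50,40),3)[1];p=np.argwhere(m)[:,::-1];print(p.min(0),p.max(0))
gt=blobs(T,(40,80,40),(85,255,255),(315,155,45,66),4)[0];gs=blobs(S,(40,80,40),(85,255,255),(265,250,90,45),4)[0];print(gt,gs)
if len(gt)>=2:
    X,e=tri(T,gt[-1][0],S,gs[0][0]);print(X,e,(X-H)@hx,(X-H)@hy)
```

```text
[414.44577746 307.29472293 263.82742217] [-0.39716134  0.50632117  1.1671314 ]
T [((np.float64(182.75), np.float64(202.07)), 72)] S [((np.float64(244.24), np.float64(157.29)), 51)]
0 [181.3 209.2] [236.4 156. ] tip [233.6 152.2]
60 [181.7 204.1] [241.4 154.8] tip [244.1 150.7]
83 [182.1 202.5] [243.2 155.6] tip [247.4 152.6]
90 [182.2 202.1] [243.6 156. ] tip [248.2 153.4]
[239 154] [249 161]
[((np.float64(335.36), np.float64(175.21)), 14), ((np.float64(345.5), np.float64(177.5)), 8), ((np.float64(333.28), np.float64(208.18)), 50)] [((np.float64(278.9), np.float64(269.24)), 62), ((np.float64(324.95), np.float64(270.77)), 44)]
[ 541.39969554 -310.14648159   35.22585035] 0.7351870270671068 -61.493604142145166 -0.4518086589978464
```

```bash
python3 -c "
from bench import job
print(job.hand_in())"
```

```text
the job is handed in; nothing more can be done
None
```

I tucked the green sign under the holder's arm and pushed it in until it met the back stop. I then folded stand_a's red peg flat and handed the job in; the camera measurements agree on both, but no verdict came back. I did not re-measure the orange sign and bystanders at the end.

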